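# Close the gap gauge to its green mark and lock it

### The arm

A 7-joint arm with a two-finger parallel gripper is mounted at the origin on a cart in front of the work surface, level with it; the furniture and walls round the work are solid. World frame = base frame: x ahead of the robot, y to its left, z up, the work surface at z = 0. Lengths are in mm, angles in degrees, forces in N, time in s.
With the tool pointing down it reaches from about 400 to 925 mm from the base axis. Payload 5.6 kg.
Tool frame: the origin (TCP) lies midway between the tips of the shut fingers; the grasp point (between the pads) lies 19 mm behind it; z points along the fingers, y is the direction in which the jaws open and shut (so a half turn about z gives the same grasp; the last joint's range is limited). The gripper opens to 85 mm and grips with 20 to 120 N. Pads are 22 mm wide; open, the fingers measure 114 mm over their backs; the gripper's body (76 mm by 85 mm) begins 54 mm behind the grasp point. The pads swing forward as they close: fully open they stand 13 mm farther back than shut.
Start: joints at [-72.995, 26.786, -0.665, 91.828, 0.344, 61.387, -3.226], TCP at [216.684, 612.826, 231.29] pointing down, gripper open.
Joint ranges: [-144.91, 144.91], [-17.63, 115.5], [-89.93, 88.59], [15.96, 139.68], [-74.01, 254.01], [8.47, 105.57], [-167.45, 167.45]. Speed limits (degrees/s): [147.25, 147.25, 180, 180, 180, 180, 180].

### API

Orientations are given as a 3x3 rotation matrix whose columns are the frame's x, y, z axes.
In Python, from bench import ctrl, cams, sign_off gives the robot as it stands.
- The arm moves only by the tool play_rows, never from a script. Its argument "targets" is a list of rows, each an object of numbers: "rx", "ry", "rz": the turn, a rotation vector about the tool's x, y, z in rad; "dx", "dy", "dz": the shift along the tool's x, y, z in m; "jaw": the opening in per cent of the stroke, from 0 (shut) to 100 (fully open). A call has 1 to 20 rows; each row is the pose to reach, as a shift and turn from the pose commanded when the call began, along the tool's axes at that moment; what a row does not reach only later rows make up. A row lasts 1/12 s, in which the tool goes at most 41.7 mm and 7.16 degrees, less where a joint would pass 70% of its speed; a pose out of reach is approached as far as the arm can. A call with a gripper value outside its range is refused whole. The fingers move at their own pace and stop on an object; "newtons" is the grip in N (left out, the last holds). Time passes only in rows, so rows that repeat a pose let the fingers close. It gives the time, the measured TCP pose, the force and the opening at its end, in the units of the state.
- ctrl.get_obs(): the state, without advancing time (a new reading comes with each control period).
- cams.capture(name): name is "side" or "top" or "wrist"; returns (picture, depth): 400x640x3 uint8, red, green, blue; 400x640 float32, mm along the optical axis (not along the pixel's ray), 0 where there is no reading.
- cams.calibration(name): a dict with "fx", "fy", "cx", "cy" (pixels), "xyz" and "attitude" of the camera in the world. Camera axes: x right, y up, looking along -z (the intrinsics and any distortion apply to the point x, -y, -z); pixel columns grow to the right and rows downward; lengths in mm; the calibration is good to about 2 mm. A picture is of the moment at which its call begins: read the wrist's pose just before it. calibration takes no time and is no camera call; for the wrist camera it gives the pose at the moment of the call.
- sign_off(): hands the job in, once; it reports no verdict.
The state is a dict: "time": time; "joints": joint angles; "qd": joint speeds; "effort": joint torques, N m; "position": TCP position; "tcp_rot": TCP orientation; "wrist_force": force on the tool from outside, world axes, zero at the start; "wrist_torque": the same for the moment, N m; "finger_gap": opening from 0.0 (shut) to 1.0 (fully open).
Only numpy, scipy, OpenCV 4.12 (cv2) and the standard library are available. Lean on these libraries where they do the work, as an engineer would, in place of code of your own. Each camera call takes 0.05 s, during which the arm holds its last target.

### The job

Set the gap gauge for the next sample: with a fingertip resting lightly on top of its knurled thumbwheel, roll the wheel until the blue jaw has closed to where its red pointer lines up with the green mark. Then push the red-knobbed lock lever fully over to its stop with a fingertip. Move the jaw only by the wheel, lift nothing, and leave the gauge and everything around it where they stand.

Things in the scene. Friction and masses are not known exactly. Their poses are not given: they have to be found in the camera images.
- gauge: Loose 2.4 kg gap gauge standing on the desk on rubber feet; grey base 90 (x) x 220 (y) x 14 mm high. Origin: centre of the underside; z up, y along the slide towards the fixed steel jaw, -x the front with the white scale. In this frame the fixed jaw's face is at y = +80 mm (52 mm high); the thumbwheel is at (0, -35) mm, the lock lever's pivot at (0, -85) mm. Nothing on the gauge stands over 73 mm.
- wheel: Black knurled thumbwheel with four orange ribs, 48 mm in diameter, 22 mm wide, axis level along the gauge's x; only its top 16 mm stands out between two dark cheeks. Rolling its top towards the fixed jaw (gauge +y) closes the jaw, rolling back opens it: 10 mm of jaw travel per radian, so 1 mm of jaw travel for 2.4 mm rolled at the rim; stops at both ends. It stays where it is left (friction 0.03 N m). Origin at the wheel's centre; the body turns with the wheel.
- wheel_top (a point): Topmost point of the thumbwheel (it does not turn with the wheel), 72 mm above the desk. The wheel and the blue jaw sit on one sprung carriage that yields straight down up to 5 mm under the fingertip (about 1.5 N to start, then 1.5 N per mm; hard stop after that); about 3 mm is a good press. The dark cheeks beside the wheel, outer faces 42 mm apart, reach 56 mm above the desk.
- jaw: Blue sliding jaw 44 x 22 x 32 mm, driven by the wheel; it may not be pushed directly. Origin at its face, 24 mm above the desk. At the start the gap to the fixed jaw is 40 mm.
- pointer (a point): Tip of the small red pointer at the foot of the blue jaw on the front side; it moves along the gauge's y with the jaw.
- mark (a point): Green tab, 4 mm wide, on the white scale in front of the pointer: where the pointer must come to (compare along the gauge's y). At the start it lies 12 to 30 mm further towards the fixed jaw than the pointer. It cannot be shifted by touch.
- lock (a joint): Angle of the lock lever in rad, about a vertical axis: near 0 (0 to 0.3 at the start) open, the arm pointing along the gauge's -y, away from the jaws; it swings clockwise seen from above, towards the gauge's front (-x), to its stop at 1.35 (locked). It stays where it is left and takes about 1.5 N at the knob.
- lock_knob (a point): Centre of the upright red knob at the end of the lock lever, 40 mm from the pivot; the knob is 16 mm in diameter at most, from 24 to 56 mm above the desk.
- lock_pivot (a point): Point on the lock lever's vertical axis, at the height of the knob's centre (40 mm above the desk).
- gel_box_a: Bystander, leave alone: clear sample box with a white base, 59 x 54 x 18 mm, in front of the gauge. Origin at the centre of its underside.
- gel_box_b: Bystander, leave alone: clear sample box with a black base, 59 x 54 x 18 mm. Origin at the centre of its underside.
- petri_dish: Bystander, leave alone: round clear dish, 60 x 14 mm, behind the gauge. Origin at the centre of its underside.
- tweezers: Bystander, leave alone: steel tweezers, 129 mm long along y, 8 mm high. Origin at the centre of its underside.
- dropper_bottle: Bystander, leave alone: amber dropper bottle, 31 x 93 mm. Origin at the centre of its underside.
- screw_tin: Bystander, leave alone: round tin, 50 x 18 mm. Origin at the centre of its underside.
- driver_small: Bystander, leave alone: small screwdriver with a yellow handle, 128 mm long along y, 11 mm high. Origin at the centre of its underside.

How it is judged:
By the outcome, as a careful person would: the job done as asked, in the order asked, and still so for the second after the job is handed in, with the robot touching nothing.
It also fails if it takes over 58 s, if anything falls off the work surface, if the arm or the gripper's body presses on something with over 40 N, if the wrist force passes 120 N, or if a joint passes its speed limit or range.

## Working session

There is one attempt and no reset: what is moved stays moved. The work goes in short steps, Python scripts to look and compute and a tool call to move; the robot and the scene stay as the last step left them, time stands still between calls to the robot, and variables do not carry over. Pictures are saved under pics/ and viewed, and the job is handed in when it is done.

Besides the shell and the picture viewer there is one more tool, called after ">>>" as name(argument=value, ...) on one line, values as JSON. play_rows: Moves the arm, as the interface text tells. Its arguments: {"type":"object","properties":{"targets":{"type":"array","items":{"type":"object","properties":{"rx":{"type":"number"},"ry":{"type":"number"},"rz":{"type":"number"},"dx":{"type":"number"},"dy":{"type":"number"},"dz":{"type":"number"},"jaw":{"type":"number"}}}},"newtons":{"type":"number"}},"required":["targets"]}

```bash
ls; mkdir -p pics
python3 - <<'E'
from bench import ctrl,cams
import cv2,numpy as np
o=ctrl.get_obs()
for k in o: print(k,np.round(o[k],3).tolist())
for n in ("top","side","wrist"):
    c=cams.calibration(n); print(n,{k:np.round(v,4).tolist() if not isinstance(v,str) else v for k,v in c.items()})
    p,d=cams.capture(n); cv2.imwrite(f'pics/{n}0.png',p[:,:,::-1]); np.save(f'{n}0.npy',d)
E
```

```text
pics
time 0.0
joints [-72.995, 26.836, -0.664, 91.883, 0.342, 61.386, -3.225]
qd [0.062, 0.013, 0.036, 0.056, 0.078, -0.011, 0.078]
effort [-0.002, -53.239, 0.02, -25.13, 0.011, 0.008, -0.0]
position [216.512, 612.264, 230.316]
tcp_rot [[-0.943, 0.333, -0.001], [0.333, 0.943, -0.002], [-0.0, -0.002, -1.0]]
wrist_force [-0.326, -0.336, -0.275]
wrist_torque [-0.003, 0.005, 0.004]
finger_gap 1.001
top {'fx': 427.2739, 'fy': 427.2739, 'cx': 316.6688, 'cy': 193.4072, 'xyz': [457.9215, -13.3707, 1547.5155], 'attitude': [[-0.0263, 0.9979, -0.0589], [-0.9996, -0.0255, 0.0144], [0.0129, 0.0592, 0.9982]]}
side {'fx': 403.8481, 'fy': 403.8481, 'cx': 328.3531, 'cy': 200.2996, 'xyz': [453.4453, 948.2475, 534.413], 'attitude': [[-0.995, 0.0578, -0.0814], [-0.0984, -0.4308, 0.8971], [0.0168, 0.9006, 0.4343]]}
wrist {'fx': 317.6379, 'fy': 317.6379, 'cx': 318.4858, 'cy': 200.7778, 'xyz': [149.5543, 635.8982, 373.5377], 'attitude': [[0.3329, -0.9058, -0.2622], [0.943, 0.3196, 0.0932], [-0.0007, -0.2782, 0.9605]]}
```

View pics/top0.png

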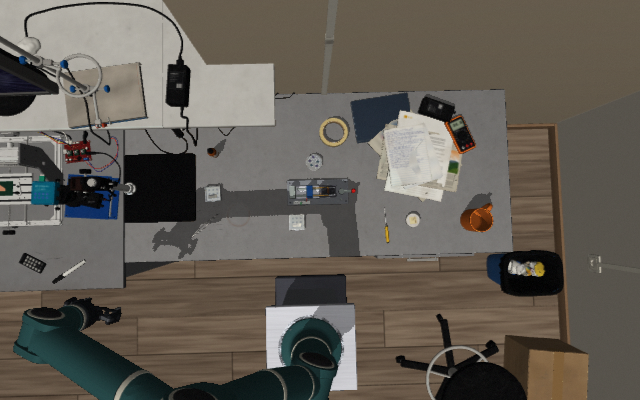

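View pics/side0.png

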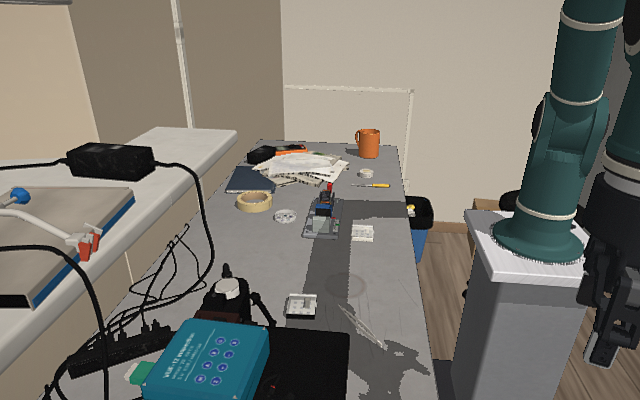

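View pics/wrist0.png

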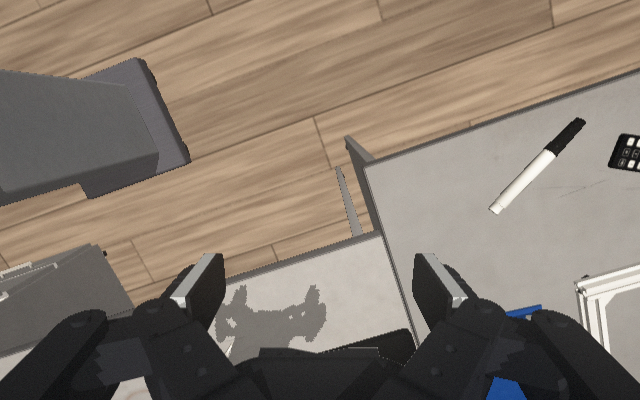

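```bash
cat > h.py <<'E'
import numpy as np,cv2
def ray(c,u,v):
    d=np.array([(u-c['cx'])/c['fx'],-(v-c['cy'])/c['fy'],-1.0])
    return np.array(c['xyz']),np.array(c['attitude'])@d
def at_z(c,u,v,z):
    o,d=ray(c,u,v); return o+d*(z-o[2])/d[2]
def at_d(c,u,v,dep):
    o,d=ray(c,u,v); return o+d*dep
def proj(c,p):
    q=np.array(c['attitude']).T@(np.array(p)-np.array(c['xyz']))
    return c['cx']+c['fx']*q[0]/-q[2], c['cy']-c['fy']*q[1]/-q[2]
def crop(src,dst,u0,v0,u1,v1,s):
    im=cv2.imread(src)[v0:v1,u0:u1]; cv2.imwrite(dst,cv2.resize(im,None,fx=s,fy=s,interpolation=cv2.INTER_CUBIC))
E
python3 - <<'E'
from h import *
from bench import cams
crop('pics/top0.png','pics/top0c.png',280,140,380,240,6)
c=cams.calibration('top')
print({k:v for k,v in c.items() if k not in('xyz','attitude')})
for n,u,v,z in [('L',287,191,14),('R',355,191,14),('knob',353,190,50),('TL',287,179,14),('BL',287,204,14)]: print(n,at_z(c,u,v,z))
E
```

```text
{'fx': 427.2739096783657, 'fy': 427.2739096783657, 'cx': 316.66875350926716, 'cy': 193.40715747501656}
L [559.73523766  70.85533218  14.        ]
R [ 553.49557576 -173.73745197   14.        ]
knob [ 554.95397   -163.0443025   50.       ]
TL [603.01097333  69.89301712  14.        ]
BL [513.01552682  71.89423032  14.        ]
```

View pics/top0c.png

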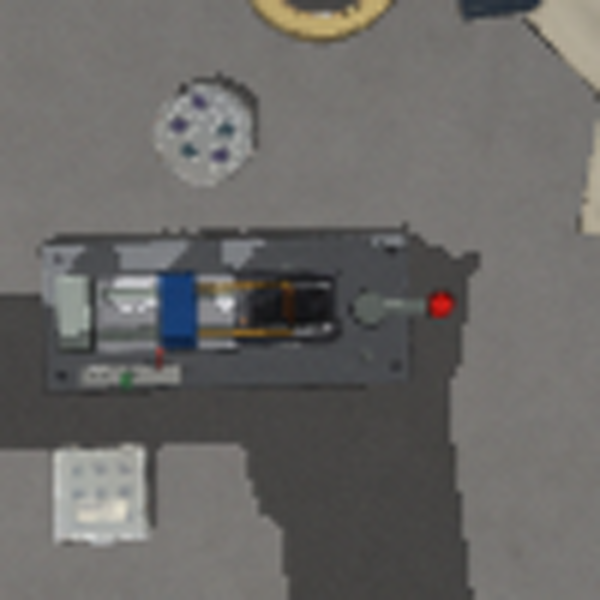

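Run:
```python
from h import *
from bench import cams,ctrl
c=cams.calibration('top')
cr=lambda u,v:(280+(u+.5)/6-.5,140+(v+.5)/6-.5)
P={k:at_z(c,*cr(*uv),14) for k,uv in dict(TL=(42,243),BL=(48,392),TR=(408,228),BR=(408,380)).items()}
for k,v in P.items(): print(k,v.round(1))
print(sum(P.values())/4)
a=(P['TL']+P['BL']-P['TR']-P['BR']);print('yaw',np.degrees(np.arctan2(-a[0],a[1])), np.linalg.norm(a)/2)
print('wheel',at_z(c,*cr(290,308),66),'knob',at_z(c,*cr(440,306),56),'ptr',at_z(c,*cr(158,358),16),'mark',at_z(c,*cr(126,378),16))
```

```text
TL [599.1  71.5  14. ]
BL [509.7  69.9  14. ]
TR [ 602.6 -148.5   14. ]
BR [ 511.3 -145.7   14. ]
[555.68367052 -38.20941951  14.        ]
yaw 0.6729903144954378 217.78924961648772
wheel [552.94878335 -74.07717967  66.        ] knob [ 552.52598359 -162.08824699   56.        ] ptr [528.22670034   3.62946138  16.        ] mark [516.7623627   23.03400193  16.        ]
```

>>> play_rows(targets=[{"dx": -0.338,"dy": -0.107,"rz": 0.4,"jaw": 0},{"dx": -0.338,"dy": -0.107,"rz": 0.4,"jaw": 0},{"dx": -0.338,"dy": -0.107,"rz": 0.4,"jaw": 0},{"dx": -0.338,"dy": -0.107,"rz": 0.6,"jaw": 0},{"dx": -0.338,"dy": -0.107,"rz": 0.6,"jaw": 0},{"dx": -0.338,"dy": -0.107,"rz": 0.8,"jaw": 0},{"dx": -0.338,"dy": -0.107,"rz": 0.9,"jaw": 0},{"dx": -0.338,"dy": -0.107,"rz": 1.0,"jaw": 0},{"dx": -0.569,"dy": -0.596,"rz": 1.231,"jaw": 0},{"dx": -0.569,"dy": -0.596,"rz": 1.231,"jaw": 0},{"dx": -0.569,"dy": -0.596,"rz": 1.231,"jaw": 0},{"dx": -0.569,"dy": -0.596,"rz": 1.231,"jaw": 0},{"dx": -0.569,"dy": -0.596,"rz": 1.231,"jaw": 0},{"dx": -0.569,"dy": -0.596,"rz": 1.231,"jaw": 0},{"dx": -0.569,"dy": -0.596,"rz": 1.231,"jaw": 0},{"dx": -0.569,"dy": -0.596,"rz": 1.231,"jaw": 0},{"dx": -0.569,"dy": -0.596,"rz": 1.231,"jaw": 0},{"dx": -0.569,"dy": -0.596,"rz": 1.231,"jaw": 0},{"dx": -0.569,"dy": -0.596,"rz": 1.231,"jaw": 0},{"dx": -0.569,"dy": -0.596,"rz": 1.231,"jaw": 0}])

```text
validation failed for argument at $.ta...
```

>>> play_rows(targets=[{"dx": -0.338,"dy": -0.107,"dz": 0,"rx": 0,"ry": 0,"rz": 0.4,"jaw": 0},{"dx": -0.338,"dy": -0.107,"dz": 0,"rx": 0,"ry": 0,"rz": 0.4,"jaw": 0}])

```text
time: 0.32
position: [280.8, 563.5, 230.6]
tcp_rot: [[-0.831, 0.556, -0.002], [0.556, 0.831, 0.0], [0.001, -0.001, -1.0]]
wrist_force: [1.8, -0.1, -0.3]
finger_gap: 0.747
```

```bash
python3 -c "
from bench import ctrl
o=ctrl.get_obs();print(o['time'],o['position'],o['finger_gap'])"
```

```text
0.3167 [280.84303258 563.50531267 230.61551164] 0.7471183308032484
```

>>> play_rows(targets=[{"dx": -0.271,"dy": -0.015,"dz": 0,"rx": 0,"ry": 0,"rz": 0.2,"jaw": 0},{"dx": -0.271,"dy": -0.015,"dz": 0,"rx": 0,"ry": 0,"rz": 0.3,"jaw": 0},{"dx": -0.271,"dy": -0.015,"dz": 0,"rx": 0,"ry": 0,"rz": 0.4,"jaw": 0},{"dx": -0.271,"dy": -0.015,"dz": 0,"rx": 0,"ry": 0,"rz": 0.5,"jaw": 0},{"dx": -0.271,"dy": -0.015,"dz": 0,"rx": 0,"ry": 0,"rz": 0.6,"jaw": 0},{"dx": -0.271,"dy": -0.015,"dz": 0,"rx": 0,"ry": 0,"rz": 0.7,"jaw": 0},{"dx": -0.615,"dy": -0.431,"dz": 0,"rx": 0,"ry": 0,"rz": 0.981,"jaw": 0},{"dx": -0.615,"dy": -0.431,"dz": 0,"rx": 0,"ry": 0,"rz": 0.981,"jaw": 0},{"dx": -0.615,"dy": -0.431,"dz": 0,"rx": 0,"ry": 0,"rz": 0.981,"jaw": 0},{"dx": -0.615,"dy": -0.431,"dz": 0,"rx": 0,"ry": 0,"rz": 0.981,"jaw": 0},{"dx": -0.615,"dy": -0.431,"dz": 0,"rx": 0,"ry": 0,"rz": 0.981,"jaw": 0},{"dx": -0.615,"dy": -0.431,"dz": 0,"rx": 0,"ry": 0,"rz": 0.981,"jaw": 0},{"dx": -0.615,"dy": -0.431,"dz": 0,"rx": 0,"ry": 0,"rz": 0.981,"jaw": 0},{"dx": -0.615,"dy": -0.431,"dz": 0,"rx": 0,"ry": 0,"rz": 0.981,"jaw": 0},{"dx": -0.615,"dy": -0.431,"dz": 0,"rx": 0,"ry": 0,"rz": 0.981,"jaw": 0},{"dx": -0.615,"dy": -0.431,"dz": 0,"rx": 0,"ry": 0,"rz": 0.981,"jaw": 0},{"dx": -0.615,"dy": -0.431,"dz": 0,"rx": 0,"ry": 0,"rz": 0.981,"jaw": 0},{"dx": -0.615,"dy": -0.431,"dz": 0,"rx": 0,"ry": 0,"rz": 0.981,"jaw": 0},{"dx": -0.615,"dy": -0.431,"dz": 0,"rx": 0,"ry": 0,"rz": 0.981,"jaw": 0},{"dx": -0.615,"dy": -0.431,"dz": 0,"rx": 0,"ry": 0,"rz": 0.981,"jaw": 0}])

```text
time: 1.98
position: [553.9, -145.3, 231.7]
tcp_rot: [[0.008, 1.0, 0.001], [1.0, -0.008, -0.004], [-0.004, 0.001, -1.0]]
wrist_force: [0.7, 0.4, -0.0]
finger_gap: -0.003
```

```bash
cat > shot.py <<'E'
import sys
from bench import ctrl,cams
import cv2,numpy as np,json
n,cam=sys.argv[1],sys.argv[2]
o=ctrl.get_obs(); c=cams.calibration(cam); p,d=cams.capture(cam)
cv2.imwrite(f'pics/{n}.png',p[:,:,::-1]); np.save(f'{n}.npy',d)
json.dump({k:(np.array(v).tolist()) for k,v in c.items()},open(f'{n}.json','w'))
print(o['time'],np.round(o['position'],2),np.round(o['wrist_force'],2),o['finger_gap'])
print(np.round(o['tcp_rot'],4).tolist())
E
python3 shot.py w1 wrist
```

```text
1.9833 [ 553.87 -145.33  231.7 ] [ 0.72  0.44 -0.02] -0.003042039830712674
[[0.0082, 1.0, 0.0008], [1.0, -0.0082, -0.0039], [-0.0038, 0.0008, -1.0]]
```

View pics/w1.png

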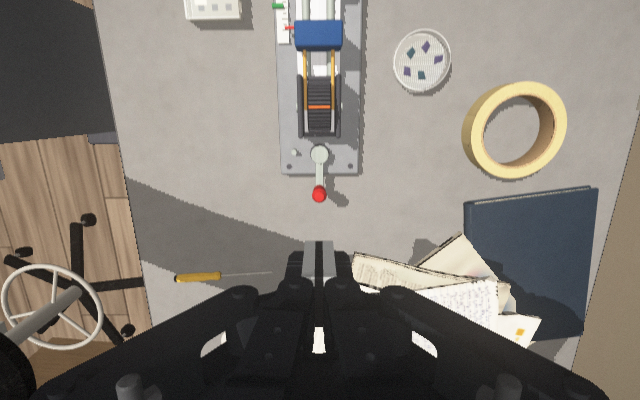

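```bash
python3 -c "
from h import *
crop('pics/w1.png','pics/w1c.png',260,0,380,210,2.85) if 0 else crop('pics/w1.png','pics/w1a.png',260,0,380,110,5)
crop('pics/w1.png','pics/w1b.png',260,90,380,210,5)"
```

```text
(no output)
```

View pics/w1a.png

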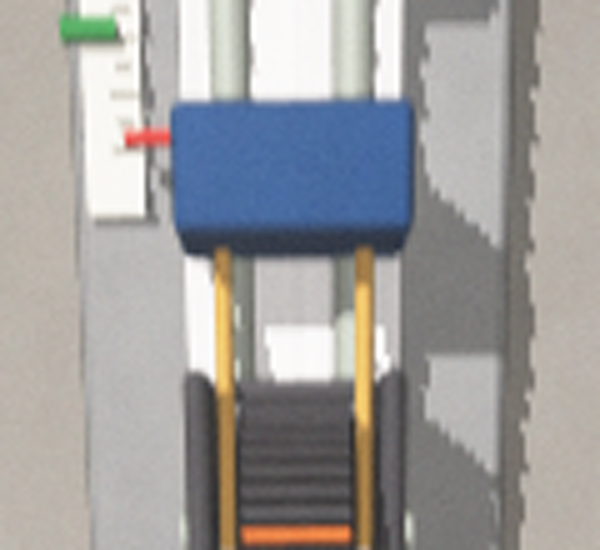

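View pics/w1b.png

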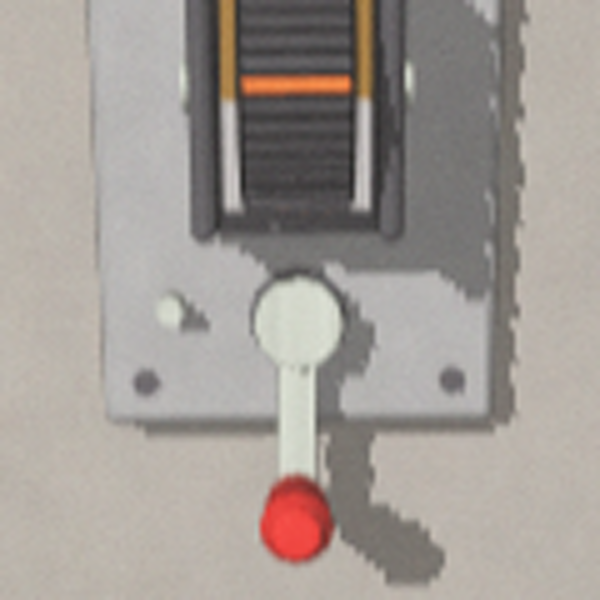

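Run:
```python
from h import *
import json
c=json.load(open('w1.json')); d=np.load('w1.npy')
A=lambda u,v:(260+(u+.5)/5-.5,(v+.5)/5-.5)
B=lambda u,v:(260+(u+.5)/5-.5,90+(v+.5)/5-.5)
for n,p,z in [('mark',A(90,28),18),('ptr',A(146,138),18),('wheelL',B(240,85),72),('wheelR',B(352,85),72),('RL',B(108,418),14),('RR',B(492,418),14),('piv',B(298,322),40),('knob',B(297,528),56),('pinL',B(184,85),45),('pinR',B(409,85),45),('stop',B(168,310),30),('Ledge',A(78,225),14),('Redge',A(508,225),14),('jawfaceL',A(173,101),40),('jawfaceR',A(413,101),40)]:
    u,v=p; dep=d[int(round(v)),int(round(u))]
    print(n,np.round(p,1),'z',z,at_z(c,u,v,z).round(1),'depth',at_d(c,u,v,dep).round(1))
```

```text
mark [277.6   5.2] z 18 [514.5  23.5  18. ] depth [514.9  22.7  21. ]
ptr [288.8  27.2] z 18 [525.    3.8  18. ] depth [525.8   1.5  28.8]
wheelL [307.6 106.6] z 72 [544.3 -73.3  72. ] depth [544.3 -73.3  72.2]
wheelR [330.  106.6] z 72 [564.7 -73.4  72. ] depth [564.8 -73.4  70.4]
RL [281.2 173.2] z 14 [ 510.7 -146.4   14. ] depth [ 509.1 -149.1    0.8]
RR [358.  173.2] z 14 [ 599.3 -147.2   14. ] depth [ 6.010e+02 -1.499e+02  2.000e-01]
piv [319.2 154. ] z 40 [ 554.6 -121.    40. ] depth [ 554.7 -122.8   27.4]
knob [319.  195.2] z 56 [ 554.1 -161.6   56. ] depth [ 554.1 -161.3   57. ]
pinL [296.4 106.6] z 45 [532.3 -73.1  45. ] depth [532.9 -73.1  54.4]
pinR [341.4 106.6] z 45 [577.1 -73.4  45. ] depth [576.5 -73.4  52.7]
stop [293.2 151.6] z 30 [ 526.6 -119.6   30. ] depth [ 526.  -120.6   22.5]
Ledge [275.2  44.6] z 14 [510.  -11.3  14. ] depth [509.9 -11.2  13.3]
Redge [361.2  44.6] z 14 [598.9 -12.   14. ] depth [599.  -11.9  13.5]
jawfaceL [294.2  19.8] z 40 [532.    5.2  40. ] depth [533.1   1.2  57.1]
jawfaceR [342.2  19.8] z 40 [577.2   4.9  40. ] depth [576.    1.   56.3]
```

>>> play_rows(targets=[{"dx": 0.03,"dy": 0,"dz": 0.03,"rx": 0,"ry": 0,"rz": 0,"jaw": 0},{"dx": 0.056,"dy": 0,"dz": 0.06,"rx": 0,"ry": 0,"rz": 0,"jaw": 0},{"dx": 0.056,"dy": 0,"dz": 0.1,"rx": 0,"ry": 0,"rz": 0,"jaw": 0},{"dx": 0.056,"dy": 0,"dz": 0.13,"rx": 0,"ry": 0,"rz": 0,"jaw": 0},{"dx": 0.056,"dy": 0,"dz": 0.13,"rx": 0,"ry": 0,"rz": 0,"jaw": 0},{"dx": 0.056,"dy": 0,"dz": 0.13,"rx": 0,"ry": 0,"rz": 0,"jaw": 0},{"dx": 0.056,"dy": 0,"dz": 0.13,"rx": 0,"ry": 0,"rz": 0,"jaw": 0}])

```text
time: 2.62
position: [555.6, -82.1, 102.8]
tcp_rot: [[0.001, 1.0, 0.002], [1.0, -0.001, -0.0], [-0.0, 0.002, -1.0]]
wrist_force: [0.6, -0.0, 0.5]
finger_gap: -0.001
```

```bash
python3 shot.py w2 wrist; python3 -c "
from h import *
crop('pics/w2.png','pics/w2a.png',230,0,410,130,4.4)"
```

```text
2.6167 [555.64 -82.06 102.82] [ 0.57 -0.    0.51] -0.0011239062202713019
[[0.0005, 1.0, 0.0021], [1.0, -0.0005, -0.0004], [-0.0004, 0.0021, -1.0]]
```

View pics/w2.png

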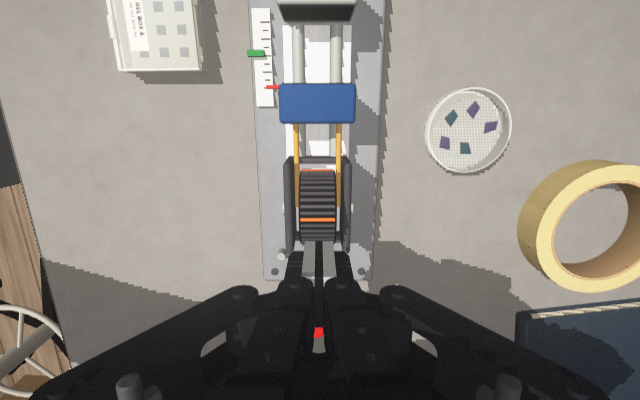

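View pics/w2a.png

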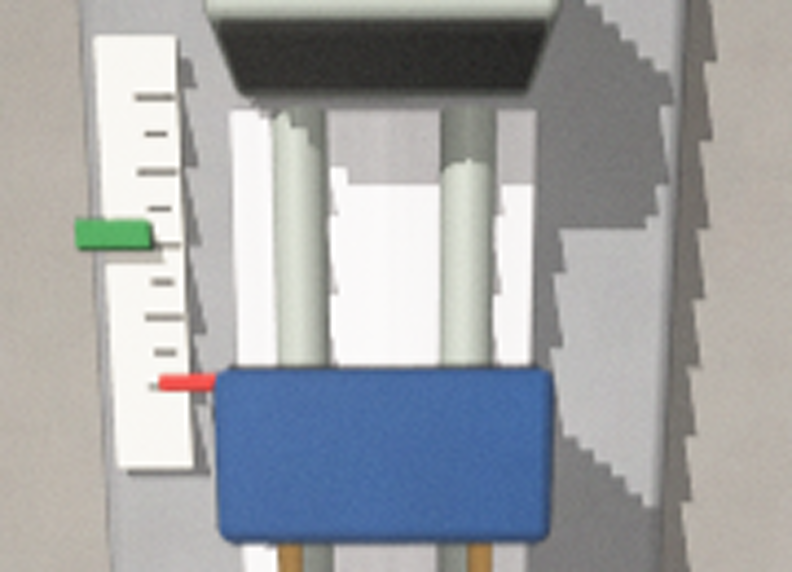

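```bash
cat > pm.py <<'E'
# usage: segment red pointer & green mark in a wrist shot; world positions
import sys,json
from h import *
n=sys.argv[1]
c=json.load(open(n+'.json')); d=np.load(n+'.npy'); im=cv2.imread(f'pics/{n}.png')
hsv=cv2.cvtColor(im,cv2.COLOR_BGR2HSV)
H,S,V=[hsv[...,i].astype(int) for i in range(3)]
zone=np.zeros(H.shape,bool); zone[:170,230:310]=True
for nm,m in (('ptr',((H<8)|(H>172))&(S>120)&(V>90)&zone),('mark',(H>45)&(H<80)&(S>90)&zone)):
    k,lab,st,ce=cv2.connectedComponentsWithStats(m.astype(np.uint8))
    if k<2: print(nm,'none'); continue
    i=1+np.argmax(st[1:,4]); vs,us=np.nonzero(lab==i)
    dd=d[vs,us]; W=np.array([at_d(c,u,v,x) for u,v,x in zip(us,vs,dd)])
    print(nm,'n',len(us),'bbox',st[i][:4],'cen',ce[i].round(2),'med xyz',np.median(W,0).round(2),'yrange',W[:,1].min().round(1),W[:,1].max().round(1),'z',np.percentile(W[:,2],[10,50,90]).round(1))
    for z in (16,18,20,22): print('   z',z,at_z(c,*ce[i],z).round(2)[:2])
E
python3 pm.py w2
python3 - <<'E'
from h import *
import json
c=json.load(open('w2.json')); d=np.load('w2.npy')
A=lambda u,v:(230+(u+.5)/4.4-.5,(v+.5)/4.4-.5)
for r in (97,172,245,317,352): print(at_z(c,*A(165,r),14.5).round(2))
for u,v in [(385,455),(330,160),(110,60),(150,300),(140,400)]:
    p=A(u,v);print(at_d(c,*p,d[int(round(p[1])),int(round(p[0]))]).round(1))
print([at_d(c,u,220,d[220,u]).round(1) for u in (305,318,330)])
E
```

```text
ptr n 43 bbox [266  85  13   4] cen [272.49  86.67] med xyz [526.06   2.08  28.76] yrange 0.3 3.4 z [27.8 28.8 29.7]
   z 16 [524.1    3.07]
   z 18 [524.36   2.94]
   z 20 [524.63   2.82]
   z 22 [524.9    2.69]
mark n 108 bbox [247  50  17   7] cen [254.88  53.03] med xyz [514.26  23.31  21.48] yrange -11.6 25.2 z [20.3 21.5 22.5]
   z 16 [513.26  24.14]
   z 18 [513.62  23.83]
   z 20 [513.98  23.51]
   z 22 [514.34  23.2 ]
[522.    43.14  14.5 ]
[521.55  33.06  14.5 ]
[521.09  22.98  14.5 ]
[520.64  12.77  14.5 ]
[520.41   7.71  14.5 ]
[554.6  -8.3  57.7]
[546.8  32.5  25.6]
[514.6  47.3  17.2]
[519.1  14.8  18.4]
[5.167e+02 5.000e-01 1.780e+01]
[array([547.6, -72.8,  73.6]), array([555.1, -72.9,  73.6]), array([562. , -72.9,  73.6])]
```

>>> play_rows(targets=[{"dx": 0,"dy": -0.001,"dz": 0.02,"rx": 0,"ry": 0,"rz": 0,"jaw": 0},{"dx": 0,"dy": -0.001,"dz": 0.026,"rx": 0,"ry": 0,"rz": 0,"jaw": 0},{"dx": 0,"dy": -0.001,"dz": 0.03,"rx": 0,"ry": 0,"rz": 0,"jaw": 0},{"dx": 0,"dy": -0.001,"dz": 0.031,"rx": 0,"ry": 0,"rz": 0,"jaw": 0},{"dx": 0,"dy": -0.001,"dz": 0.031,"rx": 0,"ry": 0,"rz": 0,"jaw": 0},{"dx": 0,"dy": -0.001,"dz": 0.031,"rx": 0,"ry": 0,"rz": 0,"jaw": 0}])

```text
time: 3.17
position: [554.0, -81.7, 71.2]
tcp_rot: [[0.0, 1.0, 0.001], [1.0, -0.0, 0.0], [0.0, 0.001, -1.0]]
wrist_force: [-1.2, -0.1, 2.8]
finger_gap: -0.001
```

>>> play_rows(targets=[{"dx": 0,"dy": 0,"dz": 0.002,"rx": 0,"ry": 0,"rz": 0,"jaw": 0},{"dx": 0,"dy": 0,"dz": 0.002,"rx": 0,"ry": 0,"rz": 0,"jaw": 0},{"dx": 0.002,"dy": 0,"dz": 0.002,"rx": 0,"ry": 0,"rz": 0,"jaw": 0},{"dx": 0.004,"dy": 0,"dz": 0.002,"rx": 0,"ry": 0,"rz": 0,"jaw": 0},{"dx": 0.006,"dy": 0,"dz": 0.002,"rx": 0,"ry": 0,"rz": 0,"jaw": 0},{"dx": 0.008,"dy": 0,"dz": 0.002,"rx": 0,"ry": 0,"rz": 0,"jaw": 0},{"dx": 0.01,"dy": 0,"dz": 0.002,"rx": 0,"ry": 0,"rz": 0,"jaw": 0},{"dx": 0.01,"dy": 0,"dz": 0.002,"rx": 0,"ry": 0,"rz": 0,"jaw": 0},{"dx": 0.01,"dy": 0,"dz": 0.002,"rx": 0,"ry": 0,"rz": 0,"jaw": 0}])

```text
time: 3.92
position: [554.0, -72.1, 69.0]
tcp_rot: [[0.0, 1.0, 0.001], [1.0, -0.0, -0.0], [-0.0, 0.001, -1.0]]
wrist_force: [-1.2, -0.5, 6.2]
finger_gap: 0.001
```

```bash
python3 shot.py w3 wrist; python3 pm.py w3
```

```text
3.9167 [554.   -72.14  68.98] [-1.24 -0.54  6.24] 0.0006417046728609887
[[0.0004, 1.0, 0.0012], [1.0, -0.0004, -0.0004], [-0.0004, 0.0012, -1.0]]
ptr n 59 bbox [261  92  15   5] cen [268.12  94.03] med xyz [526.17   6.36  25.97] yrange 5.3 7.5 z [25.  26.  26.7]
   z 16 [524.19   6.78]
   z 18 [524.49   6.7 ]
   z 20 [524.79   6.61]
   z 22 [525.09   6.53]
mark n 136 bbox [238  59  20   7] cen [247.36  62.02] med xyz [514.21  23.4   21.41] yrange 21.7 25.1 z [20.6 21.4 22.3]
   z 16 [513.11  24.1 ]
   z 18 [513.52  23.84]
   z 20 [513.94  23.58]
   z 22 [514.35  23.32]
```

View pics/w3.png

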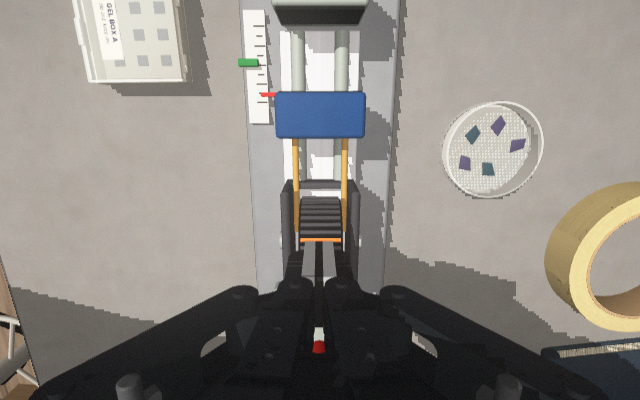

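>>> play_rows(targets=[{"dx": 0.002,"dy": 0,"dz": 0,"rx": 0,"ry": 0,"rz": 0,"jaw": 0},{"dx": 0.004,"dy": 0,"dz": 0,"rx": 0,"ry": 0,"rz": 0,"jaw": 0},{"dx": 0.006,"dy": 0,"dz": 0,"rx": 0,"ry": 0,"rz": 0,"jaw": 0},{"dx": 0.008,"dy": 0,"dz": 0,"rx": 0,"ry": 0,"rz": 0,"jaw": 0},{"dx": 0.008,"dy": 0,"dz": 0,"rx": 0,"ry": 0,"rz": 0,"jaw": 0},{"dx": 0.008,"dy": 0,"dz": 0,"rx": 0,"ry": 0,"rz": 0,"jaw": 0},{"dx": 0.008,"dy": 0,"dz": -0.005,"rx": 0,"ry": 0,"rz": 0,"jaw": 0},{"dx": 0.008,"dy": 0,"dz": -0.015,"rx": 0,"ry": 0,"rz": 0,"jaw": 0},{"dx": 0,"dy": 0,"dz": -0.015,"rx": 0,"ry": 0,"rz": 0,"jaw": 0},{"dx": -0.01,"dy": 0,"dz": -0.015,"rx": 0,"ry": 0,"rz": 0,"jaw": 0},{"dx": -0.01,"dy": 0,"dz": -0.012,"rx": 0,"ry": 0,"rz": 0,"jaw": 0},{"dx": -0.01,"dy": 0,"dz": -0.006,"rx": 0,"ry": 0,"rz": 0,"jaw": 0},{"dx": -0.01,"dy": 0,"dz": -0.002,"rx": 0,"ry": 0,"rz": 0,"jaw": 0},{"dx": -0.01,"dy": 0,"dz": 0,"rx": 0,"ry": 0,"rz": 0,"jaw": 0},{"dx": -0.01,"dy": 0,"dz": 0,"rx": 0,"ry": 0,"rz": 0,"jaw": 0}])

```text
time: 5.22
position: [553.4, -82.1, 67.9]
tcp_rot: [[0.0, 1.0, -0.001], [1.0, -0.0, -0.0], [-0.0, -0.001, -1.0]]
wrist_force: [-0.9, -1.4, 7.7]
finger_gap: 0.001
```

```bash
python3 shot.py w4 wrist; python3 pm.py w4
```

```text
5.2167 [553.43 -82.14  67.93] [-0.88 -1.36  7.67] 0.0012597415362685562
[[0.0003, 1.0, -0.0006], [1.0, -0.0003, -0.0005], [-0.0005, -0.0006, -1.0]]
ptr n 68 bbox [261  66  14   5] cen [267.31  68.  ] med xyz [525.2    9.58  25.04] yrange -11.6 10.9 z [24.3 25.  26.5]
   z 16 [523.85  10.77]
   z 18 [524.15  10.54]
   z 20 [524.45  10.31]
   z 22 [524.75  10.08]
mark n 141 bbox [237  38  20   8] cen [246.63  41.78] med xyz [513.87  23.35  21.37] yrange 21.5 25.4 z [20.5 21.4 22.3]
   z 16 [512.91  24.37]
   z 18 [513.32  24.  ]
   z 20 [513.74  23.63]
   z 22 [514.15  23.26]
```

>>> play_rows(targets=[{"dx": 0,"dy": 0,"dz": -0.0005,"rx": 0,"ry": 0,"rz": 0,"jaw": 0},{"dx": 0.002,"dy": 0,"dz": -0.0005,"rx": 0,"ry": 0,"rz": 0,"jaw": 0},{"dx": 0.004,"dy": 0,"dz": -0.0005,"rx": 0,"ry": 0,"rz": 0,"jaw": 0},{"dx": 0.006,"dy": 0,"dz": -0.0005,"rx": 0,"ry": 0,"rz": 0,"jaw": 0},{"dx": 0.008,"dy": 0,"dz": -0.0005,"rx": 0,"ry": 0,"rz": 0,"jaw": 0},{"dx": 0.01,"dy": 0,"dz": -0.0005,"rx": 0,"ry": 0,"rz": 0,"jaw": 0},{"dx": 0.012,"dy": 0,"dz": -0.0005,"rx": 0,"ry": 0,"rz": 0,"jaw": 0},{"dx": 0.014,"dy": 0,"dz": -0.0005,"rx": 0,"ry": 0,"rz": 0,"jaw": 0},{"dx": 0.016,"dy": 0,"dz": -0.0005,"rx": 0,"ry": 0,"rz": 0,"jaw": 0},{"dx": 0.018,"dy": 0,"dz": -0.0005,"rx": 0,"ry": 0,"rz": 0,"jaw": 0},{"dx": 0.018,"dy": 0,"dz": -0.0005,"rx": 0,"ry": 0,"rz": 0,"jaw": 0},{"dx": 0.018,"dy": 0,"dz": -0.0005,"rx": 0,"ry": 0,"rz": 0,"jaw": 0}])

```text
time: 6.27
position: [553.4, -63.3, 68.7]
tcp_rot: [[-0.0, 1.0, -0.001], [1.0, 0.0, 0.0], [0.0, -0.001, -1.0]]
wrist_force: [-0.6, -0.2, 6.3]
finger_gap: 0.003
```

```bash
python3 shot.py w5 wrist; python3 pm.py w5
```

```text
6.2667 [553.42 -63.33  68.75] [-0.58 -0.15  6.31] 0.0025592976265161353
[[-0.0004, 1.0, -0.0005], [1.0, 0.0004, 0.0003], [0.0003, -0.0005, -1.0]]
ptr n 62 bbox [262  87  14   5] cen [268.79  89.19] med xyz [525.62  17.76  25.96] yrange 7.1 18.9 z [24.7 26.  27. ]
   z 16 [523.96  18.24]
   z 18 [524.25  18.12]
   z 20 [524.55  18.01]
   z 22 [524.85  17.9 ]
mark n 134 bbox [240  76  20   7] cen [249.93  78.98] med xyz [514.39  23.32  21.46] yrange 21.7 25.0 z [20.5 21.5 22.5]
   z 16 [513.29  23.81]
   z 18 [513.69  23.64]
   z 20 [514.1   23.47]
   z 22 [514.51  23.3 ]
```

>>> play_rows(targets=[{"dx": 0,"dy": 0,"dz": -0.005,"rx": 0,"ry": 0,"rz": 0,"jaw": 0},{"dx": 0,"dy": 0,"dz": -0.015,"rx": 0,"ry": 0,"rz": 0,"jaw": 0},{"dx": -0.008,"dy": 0,"dz": -0.015,"rx": 0,"ry": 0,"rz": 0,"jaw": 0},{"dx": -0.016,"dy": 0,"dz": -0.015,"rx": 0,"ry": 0,"rz": 0,"jaw": 0},{"dx": -0.016,"dy": 0,"dz": -0.012,"rx": 0,"ry": 0,"rz": 0,"jaw": 0},{"dx": -0.016,"dy": 0,"dz": -0.006,"rx": 0,"ry": 0,"rz": 0,"jaw": 0},{"dx": -0.016,"dy": 0,"dz": -0.002,"rx": 0,"ry": 0,"rz": 0,"jaw": 0},{"dx": -0.016,"dy": 0,"dz": 0,"rx": 0,"ry": 0,"rz": 0,"jaw": 0},{"dx": -0.016,"dy": 0,"dz": 0,"rx": 0,"ry": 0,"rz": 0,"jaw": 0},{"dx": -0.014,"dy": 0,"dz": 0,"rx": 0,"ry": 0,"rz": 0,"jaw": 0},{"dx": -0.012,"dy": 0,"dz": 0,"rx": 0,"ry": 0,"rz": 0,"jaw": 0},{"dx": -0.01,"dy": 0,"dz": 0,"rx": 0,"ry": 0,"rz": 0,"jaw": 0},{"dx": -0.008,"dy": 0,"dz": 0,"rx": 0,"ry": 0,"rz": 0,"jaw": 0},{"dx": -0.006,"dy": 0,"dz": 0,"rx": 0,"ry": 0,"rz": 0,"jaw": 0},{"dx": -0.006,"dy": 0,"dz": 0,"rx": 0,"ry": 0,"rz": 0,"jaw": 0},{"dx": -0.006,"dy": 0,"dz": 0,"rx": 0,"ry": 0,"rz": 0,"jaw": 0}])

```text
time: 7.65
position: [553.3, -69.5, 68.8]
tcp_rot: [[-0.0, 1.0, -0.001], [1.0, 0.0, 0.0], [0.0, -0.001, -1.0]]
wrist_force: [-1.8, -0.6, 5.8]
finger_gap: -0.002
```

```bash
python3 shot.py w6 wrist; python3 pm.py w6; python3 -c "
from h import *
crop('pics/w6.png','pics/w6a.png',225,20,325,120,6)"
```

```text
7.65 [553.31 -69.53  68.8 ] [-1.79 -0.6   5.75] -0.0019019251451514092
[[-0.0002, 1.0, -0.0007], [1.0, 0.0002, 0.0002], [0.0002, -0.0007, -1.0]]
ptr n 58 bbox [261  67  14   5] cen [267.43  68.59] med xyz [525.18  21.96  25.7 ] yrange 0.9 23.0 z [25.  25.7 26.7]
   z 16 [523.58  23.2 ]
   z 18 [523.88  22.97]
   z 20 [524.18  22.74]
   z 22 [524.48  22.51]
mark n 132 bbox [240  64  19   7] cen [249.07  66.98] med xyz [514.25  23.44  21.44] yrange 21.7 25.1 z [20.5 21.4 22.3]
   z 16 [513.1   24.04]
   z 18 [513.51  23.81]
   z 20 [513.92  23.57]
   z 22 [514.32  23.34]
```

View pics/w6a.png

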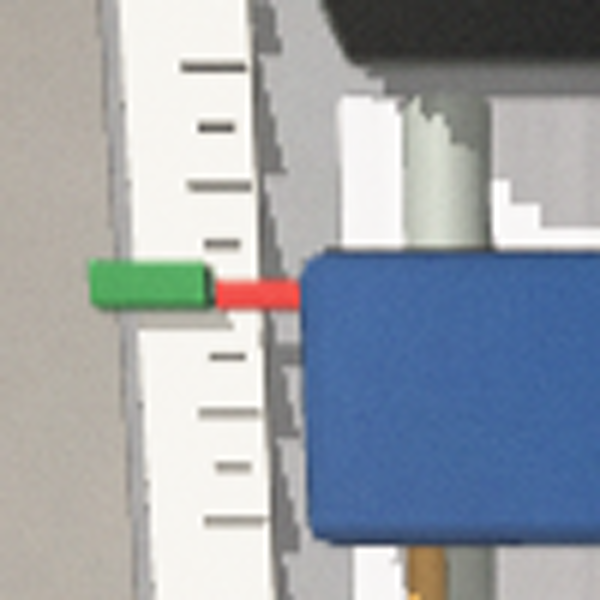

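>>> play_rows(targets=[{"dx": 0.001,"dy": 0,"dz": 0,"rx": 0,"ry": 0,"rz": 0,"jaw": 0},{"dx": 0.002,"dy": 0,"dz": 0,"rx": 0,"ry": 0,"rz": 0,"jaw": 0},{"dx": 0.003,"dy": 0,"dz": 0,"rx": 0,"ry": 0,"rz": 0,"jaw": 0},{"dx": 0.0035,"dy": 0,"dz": 0,"rx": 0,"ry": 0,"rz": 0,"jaw": 0},{"dx": 0.0035,"dy": 0,"dz": 0,"rx": 0,"ry": 0,"rz": 0,"jaw": 0},{"dx": 0.0035,"dy": 0,"dz": 0,"rx": 0,"ry": 0,"rz": 0,"jaw": 0},{"dx": 0.0035,"dy": 0,"dz": -0.003,"rx": 0,"ry": 0,"rz": 0,"jaw": 0},{"dx": 0.0035,"dy": 0,"dz": -0.01,"rx": 0,"ry": 0,"rz": 0,"jaw": 0},{"dx": 0.0035,"dy": 0,"dz": -0.03,"rx": 0,"ry": 0,"rz": 0,"jaw": 0},{"dx": 0.022,"dy": 0,"dz": -0.03,"rx": 0,"ry": 0,"rz": 0,"jaw": 0},{"dx": 0.022,"dy": 0,"dz": -0.03,"rx": 0,"ry": 0,"rz": 0,"jaw": 0},{"dx": 0.022,"dy": 0,"dz": -0.03,"rx": 0,"ry": 0,"rz": 0,"jaw": 0},{"dx": 0.022,"dy": 0,"dz": -0.03,"rx": 0,"ry": 0,"rz": 0,"jaw": 0},{"dx": 0.022,"dy": 0,"dz": -0.03,"rx": 0,"ry": 0,"rz": 0,"jaw": 0}])

```text
time: 8.87
position: [553.0, -48.3, 98.3]
tcp_rot: [[0.001, 1.0, -0.001], [1.0, -0.001, -0.0], [-0.0, -0.001, -1.0]]
wrist_force: [0.1, -0.2, 0.1]
finger_gap: 0.0
```

```bash
python3 shot.py w7 wrist; python3 pm.py w7; python3 -c "
from h import *
crop('pics/w7.png','pics/w7a.png',230,60,310,130,8)"
```

```text
8.8667 [553.05 -48.31  98.3 ] [ 0.13 -0.18  0.15] 0.00042389384668474044
[[0.0006, 1.0, -0.0011], [1.0, -0.0006, -0.0005], [-0.0005, -0.0011, -1.0]]
ptr n 50 bbox [270 105  18   4] cen [277.46 106.8 ] med xyz [526.34  23.41  28.97] yrange 22.8 24.6 z [28.  29.  29.8]
   z 16 [524.69  23.61]
   z 18 [524.94  23.6 ]
   z 20 [525.19  23.59]
   z 22 [525.44  23.57]
mark n 81 bbox [253 104  16   6] cen [260.44 106.96] med xyz [513.81  23.45  21.52] yrange 22.2 25.4 z [20.7 21.5 22.1]
   z 16 [513.1   23.51]
   z 18 [513.46  23.49]
   z 20 [513.81  23.48]
   z 22 [514.16  23.47]
```

View pics/w7a.png

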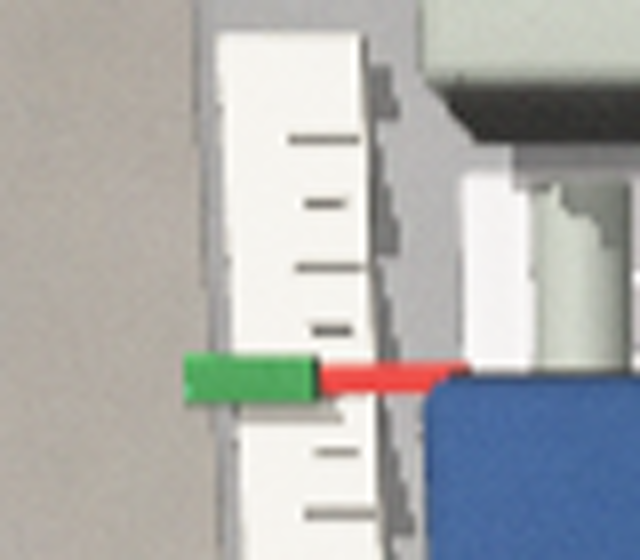

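>>> play_rows(targets=[{"dx": -0.035,"dy": 0.006,"dz": 0,"rx": 0,"ry": 0,"rz": -0.12,"jaw": 0},{"dx": -0.07,"dy": 0.012,"dz": 0,"rx": 0,"ry": 0,"rz": -0.24,"jaw": 0},{"dx": -0.105,"dy": 0.018,"dz": 0,"rx": 0,"ry": 0,"rz": -0.36,"jaw": 0},{"dx": -0.135,"dy": 0.022,"dz": 0,"rx": 0,"ry": 0,"rz": -0.48,"jaw": 0},{"dx": -0.135,"dy": 0.022,"dz": 0,"rx": 0,"ry": 0,"rz": -0.6,"jaw": 0},{"dx": -0.135,"dy": 0.022,"dz": 0,"rx": 0,"ry": 0,"rz": -0.72,"jaw": 0},{"dx": -0.135,"dy": 0.022,"dz": 0,"rx": 0,"ry": 0,"rz": -0.785,"jaw": 0},{"dx": -0.135,"dy": 0.022,"dz": 0,"rx": 0,"ry": 0,"rz": -0.785,"jaw": 0},{"dx": -0.135,"dy": 0.022,"dz": 0,"rx": 0,"ry": 0,"rz": -0.785,"jaw": 0},{"dx": -0.135,"dy": 0.022,"dz": 0,"rx": 0,"ry": 0,"rz": -0.785,"jaw": 0}])

```text
time: 9.75
position: [575.3, -182.9, 98.6]
tcp_rot: [[-0.705, 0.709, -0.0], [0.709, 0.705, -0.0], [0.0, -0.0, -1.0]]
wrist_force: [-0.2, -0.2, 0.2]
finger_gap: -0.001
```

```bash
python3 shot.py w8 wrist; python3 -c "
from h import *
crop('pics/w8.png','pics/w8a.png',240,120,400,260,4.5)"
```

```text
9.75 [ 575.28 -182.92   98.57] [-0.2  -0.22  0.23] -0.0006568369880319426
[[-0.7052, 0.709, -0.0004], [0.709, 0.7052, -0.0001], [0.0003, -0.0004, -1.0]]
```

View pics/w8.png

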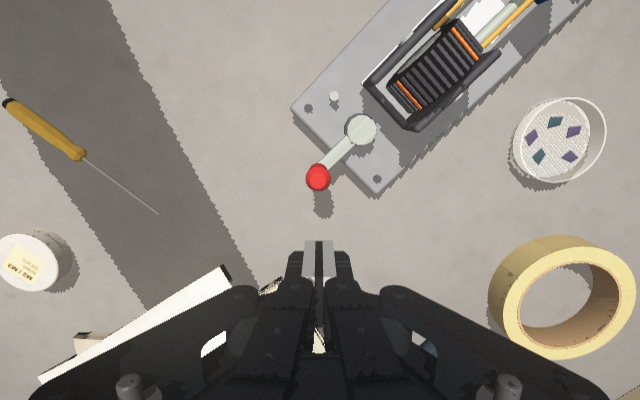

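View pics/w8a.png

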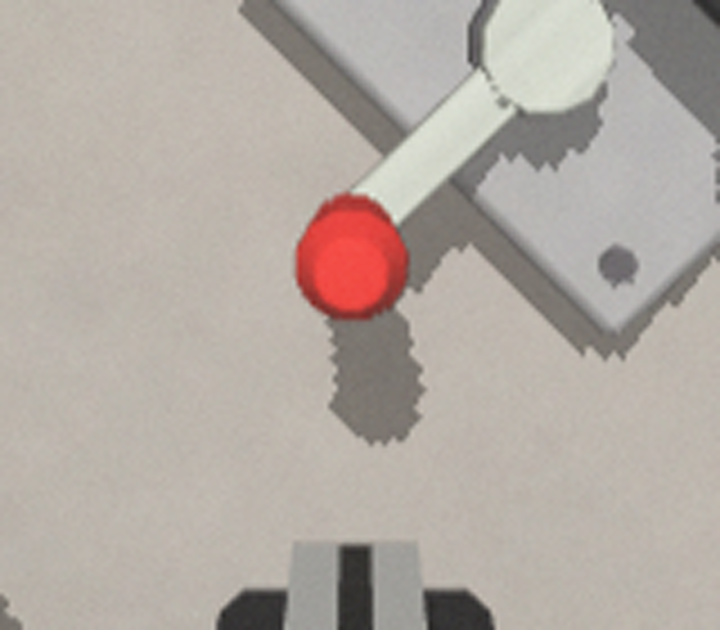

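Run:
```python
from h import *
import json
c=json.load(open('w8.json')); d=np.load('w8.npy')
A=lambda u,v:(240+(u+.5)/4.5-.5,120+(v+.5)/4.5-.5)
for n,p,z in [('knobtop',(352,265),56),('piv',(549,48),28),('tipL',(312,543),98),('tipR',(398,543),98)]:
    q=A(*p);print(n,at_z(c,*q,z).round(1),at_d(c,*q,d[int(round(q[1])),int(round(q[0]))]).round(1))
P=np.array([554.6,-122.8]);t0=np.array([575.3,-182.9])
for th in (0,.15,.3,.45,.6,.75,.9,1.05,1.2,1.3,1.35,1.4):
    k=P+40*np.array([-np.sin(th),-np.cos(th)]); f=k+19*np.array([.707,-.707])
    D=f-t0; print(th,k.round(1),f.round(1),'dx %.1f dy %.1f'%(D@[-.7052,.709],D@[.709,.7052]))
```

```text
knobtop [ 553.  -161.4   56. ] [ 553.  -161.5   55.9]
piv [ 554.7 -122.4   28. ] [ 554.7 -122.4   28.1]
tipL [ 565.3 -179.9   98. ] [ 5.926e+02 -2.117e+02  5.000e-01]
tipR [ 571.9 -173.3   98. ] [ 6.039e+02 -2.008e+02 -1.000e-01]
0 [ 554.6 -162.8] [ 568.  -176.2] dx 9.9 dy -0.5
0.15 [ 548.6 -162.4] [ 562.1 -175.8] dx 14.4 dy -4.4
0.3 [ 542.8 -161. ] [ 556.2 -174.4] dx 19.5 dy -7.6
0.45 [ 537.2 -158.8] [ 550.6 -172.3] dx 24.9 dy -10.0
0.6 [ 532.  -155.8] [ 545.4 -169.2] dx 30.7 dy -11.5
0.75 [ 527.3 -152.1] [ 540.8 -165.5] dx 36.7 dy -12.2
0.9 [ 523.3 -147.7] [ 536.7 -161.1] dx 42.7 dy -12.0
1.05 [ 519.9 -142.7] [ 533.3 -156.1] dx 48.6 dy -10.9
1.2 [ 517.3 -137.3] [ 530.8 -150.7] dx 54.2 dy -8.9
1.3 [ 516.1 -133.5] [ 529.5 -146.9] dx 57.8 dy -7.1
1.35 [ 515.6 -131.6] [ 529. -145.] dx 59.5 dy -6.1
1.4 [ 515.2 -129.6] [ 528.6 -143. ] dx 61.2 dy -5.0
```

>>> play_rows(targets=[{"dx": 0,"dy": 0,"dz": 0.025,"rx": 0,"ry": 0,"rz": 0,"jaw": 0},{"dx": 0,"dy": 0,"dz": 0.045,"rx": 0,"ry": 0,"rz": 0,"jaw": 0},{"dx": 0,"dy": 0,"dz": 0.06,"rx": 0,"ry": 0,"rz": 0,"jaw": 0},{"dx": 0,"dy": 0,"dz": 0.06,"rx": 0,"ry": 0,"rz": 0,"jaw": 0},{"dx": 0,"dy": 0,"dz": 0.06,"rx": 0,"ry": 0,"rz": 0,"jaw": 0}])

```text
time: 10.22
position: [575.0, -182.4, 38.2]
tcp_rot: [[-0.707, 0.708, -0.002], [0.708, 0.707, 0.0], [0.001, -0.001, -1.0]]
wrist_force: [0.5, 0.2, 0.0]
finger_gap: 0.002
```

>>> play_rows(targets=[{"dx": 0.005,"dy": -0.001,"dz": 0,"rx": 0,"ry": 0,"rz": 0,"jaw": 0},{"dx": 0.01,"dy": -0.001,"dz": 0,"rx": 0,"ry": 0,"rz": 0,"jaw": 0},{"dx": 0.012,"dy": -0.002,"dz": 0,"rx": 0,"ry": 0,"rz": 0,"jaw": 0},{"dx": 0.0145,"dy": -0.0045,"dz": 0,"rx": 0,"ry": 0,"rz": 0,"jaw": 0},{"dx": 0.017,"dy": -0.006,"dz": 0,"rx": 0,"ry": 0,"rz": 0,"jaw": 0},{"dx": 0.0195,"dy": -0.0075,"dz": 0,"rx": 0,"ry": 0,"rz": 0,"jaw": 0},{"dx": 0.022,"dy": -0.009,"dz": 0,"rx": 0,"ry": 0,"rz": 0,"jaw": 0},{"dx": 0.025,"dy": -0.01,"dz": 0,"rx": 0,"ry": 0,"rz": 0,"jaw": 0},{"dx": 0.025,"dy": -0.01,"dz": 0,"rx": 0,"ry": 0,"rz": 0,"jaw": 0}])

```text
time: 10.97
position: [549.8, -171.8, 38.7]
tcp_rot: [[-0.707, 0.708, -0.001], [0.708, 0.707, 0.0], [0.001, -0.001, -1.0]]
wrist_force: [-0.4, -3.5, 0.0]
finger_gap: -0.001
```

```bash
python3 shot.py w9 wrist
```

```text
10.9667 [ 549.79 -171.85   38.68] [-0.4  -3.54  0.02] -0.0011905756593511374
[[-0.7065, 0.7077, -0.0011], [0.7077, 0.7065, 0.0004], [0.0011, -0.0005, -1.0]]
```

View pics/w9.png

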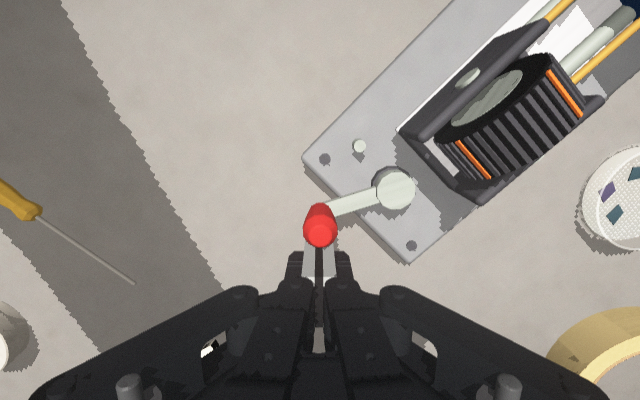

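>>> play_rows(targets=[{"dx": 0.003,"dy": -0.0008,"dz": 0,"rx": 0,"ry": 0,"rz": 0,"jaw": 0},{"dx": 0.006,"dy": -0.0015,"dz": 0,"rx": 0,"ry": 0,"rz": 0,"jaw": 0},{"dx": 0.009,"dy": -0.002,"dz": 0,"rx": 0,"ry": 0,"rz": 0,"jaw": 0},{"dx": 0.012,"dy": -0.0022,"dz": 0,"rx": 0,"ry": 0,"rz": 0,"jaw": 0},{"dx": 0.015,"dy": -0.0022,"dz": 0,"rx": 0,"ry": 0,"rz": 0,"jaw": 0},{"dx": 0.018,"dy": -0.002,"dz": 0,"rx": 0,"ry": 0,"rz": 0,"jaw": 0},{"dx": 0.021,"dy": -0.0015,"dz": 0,"rx": 0,"ry": 0,"rz": 0,"jaw": 0},{"dx": 0.024,"dy": -0.0008,"dz": 0,"rx": 0,"ry": 0,"rz": 0,"jaw": 0},{"dx": 0.0265,"dy": 0,"dz": 0,"rx": 0,"ry": 0,"rz": 0,"jaw": 0},{"dx": 0.029,"dy": 0.001,"dz": 0,"rx": 0,"ry": 0,"rz": 0,"jaw": 0},{"dx": 0.031,"dy": 0.002,"dz": 0,"rx": 0,"ry": 0,"rz": 0,"jaw": 0},{"dx": 0.031,"dy": 0.002,"dz": 0,"rx": 0,"ry": 0,"rz": 0,"jaw": 0}])

```text
time: 12.02
position: [530.2, -147.8, 38.8]
tcp_rot: [[-0.707, 0.707, -0.0], [0.707, 0.707, 0.001], [0.001, 0.0, -1.0]]
wrist_force: [0.3, 0.1, 0.7]
finger_gap: -0.004
```

```bash
python3 shot.py w10 wrist
```

```text
12.0167 [ 530.19 -147.79   38.77] [0.3  0.13 0.72] -0.004303756209764854
[[-0.7073, 0.7069, -0.0002], [0.7069, 0.7073, 0.0006], [0.0006, 0.0003, -1.0]]
```

View pics/w10.png

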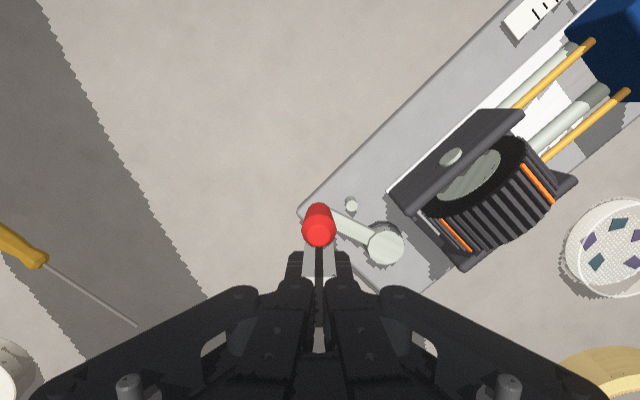

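>>> play_rows(targets=[{"dx": 0.001,"dy": 0.0005,"dz": 0,"rx": 0,"ry": 0,"rz": 0,"jaw": 0},{"dx": 0.002,"dy": 0.001,"dz": 0,"rx": 0,"ry": 0,"rz": 0,"jaw": 0},{"dx": 0.003,"dy": 0.0015,"dz": 0,"rx": 0,"ry": 0,"rz": 0,"jaw": 0},{"dx": 0.004,"dy": 0.002,"dz": 0,"rx": 0,"ry": 0,"rz": 0,"jaw": 0},{"dx": 0.004,"dy": 0.002,"dz": 0,"rx": 0,"ry": 0,"rz": 0,"jaw": 0},{"dx": 0.004,"dy": 0.002,"dz": 0,"rx": 0,"ry": 0,"rz": 0,"jaw": 0}])

```text
time: 12.57
position: [529.0, -144.7, 38.8]
tcp_rot: [[-0.707, 0.708, 0.0], [0.708, 0.707, -0.0], [-0.0, 0.0, -1.0]]
wrist_force: [1.7, -2.5, -0.4]
finger_gap: -0.002
```

```bash
python3 shot.py w11 wrist;python3 -c "
from h import *
crop('pics/w11.png','pics/w11a.png',280,170,420,280,5)"
```

```text
12.5667 [ 528.98 -144.66   38.84] [ 1.73 -2.48 -0.43] -0.0021973976938637492
[[-0.7066, 0.7076, 0.0003], [0.7076, 0.7066, -0.0003], [-0.0004, 0.0, -1.0]]
```

View pics/w11a.png

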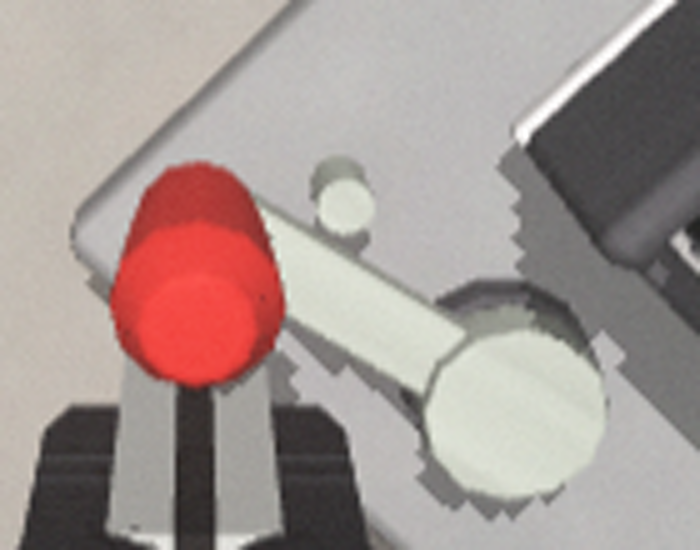

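>>> play_rows(targets=[{"dx": 0.0007,"dy": 0.0005,"dz": 0,"rx": 0,"ry": 0,"rz": 0,"jaw": 0},{"dx": 0.0015,"dy": 0.001,"dz": 0,"rx": 0,"ry": 0,"rz": 0,"jaw": 0},{"dx": 0.0015,"dy": 0.001,"dz": 0,"rx": 0,"ry": 0,"rz": 0,"jaw": 0},{"dx": 0.0015,"dy": 0.001,"dz": 0,"rx": 0,"ry": 0,"rz": 0,"jaw": 0}])

```text
time: 12.95
position: [529.1, -144.2, 39.0]
tcp_rot: [[-0.706, 0.708, 0.002], [0.708, 0.706, -0.002], [-0.003, -0.0, -1.0]]
wrist_force: [1.2, -5.9, -1.1]
finger_gap: 0.003
```

>>> play_rows(targets=[{"dx": 0.0006,"dy": 0.0006,"dz": 0,"rx": 0,"ry": 0,"rz": 0,"jaw": 0},{"dx": 0.0006,"dy": 0.0006,"dz": 0,"rx": 0,"ry": 0,"rz": 0,"jaw": 0},{"dx": 0.0006,"dy": 0.0006,"dz": 0,"rx": 0,"ry": 0,"rz": 0,"jaw": 0}])

```text
time: 13.2
position: [529.3, -143.9, 39.1]
tcp_rot: [[-0.706, 0.708, 0.002], [0.708, 0.706, -0.003], [-0.004, -0.0, -1.0]]
wrist_force: [2.0, -7.9, -1.0]
finger_gap: 0.003
```

```bash
python3 shot.py w12 wrist
```

```text
13.2 [ 529.34 -143.89   39.12] [ 2.04 -7.92 -0.96] 0.003150694112612952
[[-0.7059, 0.7083, 0.0024], [0.7083, 0.7059, -0.0026], [-0.0035, -0.0002, -1.0]]
```

>>> play_rows(targets=[{"dx": -0.008,"dy": 0,"dz": 0,"rx": 0,"ry": 0,"rz": 0,"jaw": 0},{"dx": -0.025,"dy": 0,"dz": 0,"rx": 0,"ry": 0,"rz": 0,"jaw": 0},{"dx": -0.025,"dy": 0,"dz": 0,"rx": 0,"ry": 0,"rz": 0,"jaw": 0},{"dx": -0.025,"dy": 0,"dz": -0.03,"rx": 0,"ry": 0,"rz": 0,"jaw": 0},{"dx": -0.025,"dy": 0,"dz": -0.07,"rx": 0,"ry": 0,"rz": 0,"jaw": 0},{"dx": -0.025,"dy": 0,"dz": -0.11,"rx": 0,"ry": 0,"rz": 0,"jaw": 0},{"dx": -0.015,"dy": 0.01,"dz": -0.15,"rx": 0,"ry": 0,"rz": 0.12,"jaw": 0},{"dx": 0,"dy": 0.03,"dz": -0.15,"rx": 0,"ry": 0,"rz": 0.24,"jaw": 0},{"dx": 0.015,"dy": 0.045,"dz": -0.15,"rx": 0,"ry": 0,"rz": 0.36,"jaw": 0},{"dx": 0.028,"dy": 0.062,"dz": -0.15,"rx": 0,"ry": 0,"rz": 0.48,"jaw": 0},{"dx": 0.028,"dy": 0.062,"dz": -0.15,"rx": 0,"ry": 0,"rz": 0.6,"jaw": 0},{"dx": 0.028,"dy": 0.062,"dz": -0.15,"rx": 0,"ry": 0,"rz": 0.72,"jaw": 0},{"dx": 0.028,"dy": 0.062,"dz": -0.15,"rx": 0,"ry": 0,"rz": 0.785,"jaw": 0},{"dx": 0.028,"dy": 0.062,"dz": -0.15,"rx": 0,"ry": 0,"rz": 0.785,"jaw": 0},{"dx": 0.028,"dy": 0.062,"dz": -0.15,"rx": 0,"ry": 0,"rz": 0.785,"jaw": 0}])

```text
time: 14.5
position: [552.1, -77.2, 188.5]
tcp_rot: [[-0.003, 1.0, -0.001], [1.0, 0.003, 0.001], [0.001, -0.001, -1.0]]
wrist_force: [-0.9, 0.1, -0.2]
finger_gap: 0.003
```

```bash
python3 shot.py w13 wrist; python3 pm.py w13
```

```text
14.5 [552.08 -77.23 188.49] [-0.92  0.08 -0.16] 0.003059908671676789
[[-0.0029, 1.0, -0.0011], [1.0, 0.0029, 0.0007], [0.0008, -0.0011, -1.0]]
ptr n 27 bbox [285  73  11   3] cen [290.15  73.85] med xyz [525.88  23.28  28.89] yrange 22.5 24.2 z [27.8 28.9 29.5]
   z 16 [524.94  24.68]
   z 18 [525.11  24.48]
   z 20 [525.28  24.28]
   z 22 [525.44  24.08]
mark n 44 bbox [273  73  11   4] cen [278.   74.5] med xyz [514.27  23.54  21.54] yrange -6.9 25.0 z [20.7 21.5 22.3]
   z 16 [513.65  24.08]
   z 18 [513.89  23.89]
   z 20 [514.13  23.69]
   z 22 [514.37  23.49]
```

View pics/w13.png

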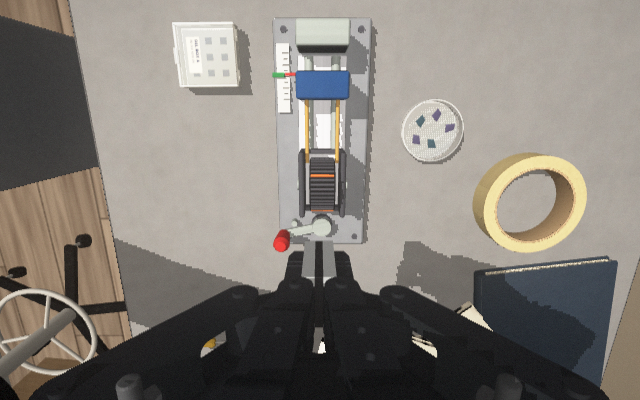

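Run:
```python
from h import *
import json
c=json.load(open('w13.json')); d=np.load('w13.npy'); im=cv2.imread('pics/w13.png')
h=cv2.cvtColor(im,cv2.COLOR_BGR2HSV)
m=((h[...,0]<8)|(h[...,0]>172))&(h[...,1]>120)&(h[...,2]>90); m[:200]=0; m[270:]=0; m[:,:260]=0;m[:,310:]=0
vs,us=np.nonzero(m); W=np.array([at_d(c,u,v,d[v,u]) for u,v in zip(us,vs)])
t=W[W[:,2]>54]; k=t.mean(0); print('knob',k,len(t))
for P in ([554.6,-122.6],[554.6,-123.3]): print(np.arctan2(P[0]-k[0],P[1]-k[1]))
crop('pics/w13.png','pics/w13a.png',265,205,355,265,8)
```

```text
knob [ 516.07100324 -129.10062054   58.38159786] 114
1.4036502720803172
1.4213664929913457
```

View pics/w13a.png

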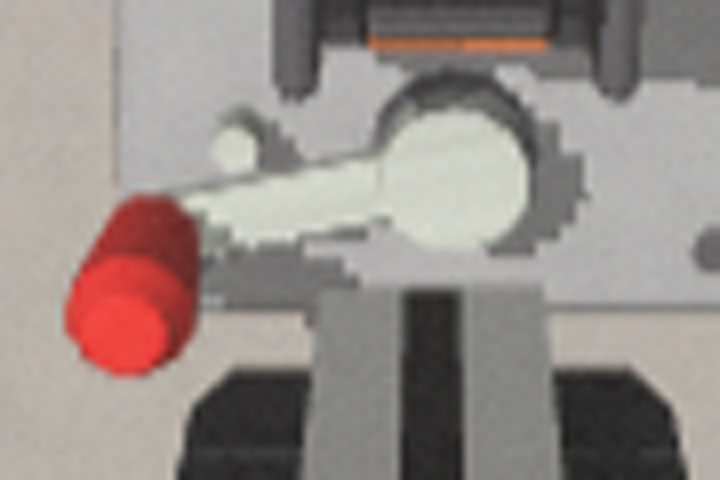

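```bash
python3 -c "
from bench import sign_off
print(sign_off())"
```

```text
the job is handed in; nothing more can be done
None
```

The gap gauge is set and locked, and I handed the job in at about 14.5 s with the arm clear of everything.

- **Wheel:** I rolled the wheel with the shut fingertips in several strokes at about 6–8 N. Seen from straight above before locking, the pointer was at y = 23.4 mm and the green mark at 23.45 mm. The last check after locking, from higher up and with fewer pixels, gave 23.3 mm against 23.5 mm. The two checks differ by about 0.2 mm, so I put the remaining error at roughly 0.3 mm at most.
- **Lock lever:** I pushed it over with a fingertip until the force at the stop rose to about 8 N. The picture afterwards shows the arm hard by the stop pin. The angle came out at about 1.4 rad against the nominal 1.35, which I take as measurement error.
- **Surroundings:** The green mark, which is fixed to the gauge, measured within about 0.3 mm of the same place throughout, so the gauge did not shift. The white-based gel box and the petri dish look undisturbed in the last picture. I did not recheck the other items, but the arm did not work near them.
- **Move call:** The first move call was refused by the interface and moved nothing; all the later ones ran normally.

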